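# Wedge a marbling comb tight in its bench clamp

## Task

The marbling comb lies loose in the wooden wedge clamp, waiting to have its pins straightened. Slide the comb along the clamp until it meets the end stop, then lay the loose wooden wedge in the slot beside it, thin end first and flat side against the comb, and tap or push the wedge in until it locks the comb tight, without forcing it so hard that the bar would split. Let go, and leave the paint jars and the brush where they are.

Things in the scene. Friction and masses are not known exactly. Their poses are not given: they have to be found in the camera images.
- clamp: Wedge clamp fixed on the table: plywood board, x -135 to 155, y -64 to 64, top at z = 10, bare for x < 0; wooden fence, end stop and slanted rail on it, tops at z = 40. Origin: table level, at the slot's mouth, in line with the wedge side of a comb pressed on the pad. x points into the slot (driving direction, away from the robot within 0.3 rad), y from rail to fence.
- slot_mouth (a point): Point on the board's top at the mouth (clamp x 0, y -10). The slot lies between comb and rail. The rail (x 0 to 130, 20 thick, fixed) has its inner face near y = -20 at x = 0, nearing the comb 1 in 8 to about -3.75 at x = 130. It is set up to 3 mm nearer or farther in y, not measured: the wedge meets it with its tip 56 to 104 past the mouth, which must be felt.
- pad_face (a point): Centre of the stiff black rubber pad on the fence (clamp x 65, y 24, z 25): its face, 128 long, is at y = 24, so a comb pressed on it fills y 0 to 24. It gives 0.04 mm per N.
- end_stop (a point): Face of the end stop, clamp x = 130 (spans y 0 to 54), z 25. The comb's front end must touch it.
- comb: Small marbling comb: light wooden bar 130 (x) x 24 (y) x 22 (z), 11 thin steel pins standing 25 out of its top, about 90 g. Origin: centre of the underside; x along the bar. It lies on the clamp board parallel to the pad, 0.5 to 2 off it, its rear end (-x) sticking 12 to 40 out of the mouth. Fully home its origin is at clamp x = 65 and its rear end level with the mouth.
- wedge: Loose wooden wedge 145 long (x), 32 high, about 70 g, lying on the table on the clamp's -y side, right way up, tip away from the robot. Origin: underside, mid length; x to the thin tip (x = 72.5). Flat side, for the comb, at y = 12.2; the other slants 1 in 8: width 10 at the tip, 24.4 at x = -42.5, then a straight tail to the butt (x = -72.5), 24.4 wide, good to grip.
- wedge_butt (a point): Middle of the wedge's butt end face (wedge x -72.5, z 16), where to tap or push. Wood friction 0.48 to 0.72. Tight: pressing the comb with over 6 N after release. Pushes of 18 to 22 N along the slot do it, 3 to 8 mm past first touching; over 30 N on the comb splits it. Driven while off the comb it jams askew and holds nothing: lay its flat side on the comb first, back off between taps.
- jar_a: Closed paint jar, 62 across, 85 high, standing on the +y side of the clamp; bystander. Origin: centre of its base.
- jar_b: Second closed paint jar of the same size; bystander. Origin: centre of its base.
- brush: Paint brush 200 long lying on the table on the far -y side; bystander. Origin: mid length, underside.
There are look-alikes about, which are no part of the job. Leave any purple look-alike of the wedge alone.

How it is judged:
By the outcome, as a careful person would: the job done as asked, in the order asked, and still so for the second after the job is handed in, with the robot touching nothing.
It also fails if it takes over 72 s, if anything falls off the work surface, if the arm or the gripper's body presses on something with over 40 N, if the wrist force passes 120 N, or if a joint passes its speed limit or range.

## Robot

A 7-joint arm with a two-finger parallel gripper is mounted at the origin on the work surface. World frame = base frame: x ahead of the robot, y to its left, z up, the work surface at z = 0. Lengths are in m, angles in rad, forces in N, time in s.
With the tool pointing down it reaches from about 0.425 to 0.95 m from the base axis. Payload 16.7 kg.
Tool frame: the origin (TCP) lies midway between the tips of the shut fingers; the grasp point (between the pads) lies 19 mm behind it; z points along the fingers, x is the direction in which the jaws open and shut, and the axes are right-handed (so a half turn about z gives the same grasp; the last joint's range is limited). The gripper opens to 94 mm and grips with 3 to 60 N. Pads are 16 mm wide; open, the fingers measure 119 mm over their backs; the gripper's body (75 mm by 177 mm) begins 78 mm behind the grasp point.
Start: joints at [1.109, 0.426, 0.074, 1.606, -0.034, 1.111, -0.067], TCP at [0.208, -0.642, 0.205] pointing down, gripper open.
Joint ranges: [-2.85, 2.85], [-0.5, 2.14], [-1.23, 1.37], [0.21, 2.46], [-1.02, 4.16], [0.16, 2.05], [-2.73, 2.73]. Speed limits (rad/s): [1.89, 1.89, 2.39, 2.39, 3.01, 3.01, 3.01].

## Interface

Orientations are given as a 3x3 rotation matrix whose columns are the frame's x, y, z axes.
In Python, from station import observe, get_image, camera_params, finish_job, boxes_of, outline_of, tip_of gives the robot as it stands.
- The arm moves only by the tool jog_arm, never from a script. Its argument "deltas" is a list of rows, each an object with "linear": the shift along the tool's x, y, z each as a share of 500 mm, from -1 to 1, a list of three; "dr": the turn, a rotation vector about the tool's x, y, z each as a share of pi/2 rad, from -1 to 1, a list of three; "jaw": the finger opening in mm, from 0 to 94. In form: [{"linear": [tx, ty, tz], "dr": [rx, ry, rz], "jaw": jaw}, ...]. A call has 1 to 12 rows; each row is the pose to reach, as a shift and turn from the pose commanded when the call began, along the tool's axes at that moment; what a row does not reach only later rows make up. A row lasts 1/10 s, in which the tool goes at most 50 mm and 8.59 degrees, less where a joint would pass 70% of its speed; a pose out of reach is approached as far as the arm can. A call with a number of a shift or a turn outside -1 to 1 is refused whole. A call with a gripper value outside its range is refused whole. The fingers move at their own pace and stop on an object; "grip_force" is the grip in N (left out, the last holds). Time passes only in rows, so rows that repeat a pose let the fingers close. It gives the time, the measured TCP pose, the force and the opening at its end, in the units of the state.
- observe(): the state, without advancing time (a new reading comes with each control period).
- get_image(name): name is "scene" or "top"; returns the picture (420x560x3 uint8, blue, green, red); there is no depth.
- camera_params(name): a dict with "fx", "fy", "cx", "cy" (pixels), "dist_coeffs" ([k1, k2, p1, p2, k3] as OpenCV has them; the pictures are not rectified), "extrinsics" (4x4, takes a point from camera to world coordinates). Camera axes: x right, y down, z forward; pixel columns grow to the right and rows downward; lengths in m; the calibration is good to about 2 mm. A picture is of the moment at which its call begins. camera_params takes no time and is no camera call.
- finish_job(): hands the job in, once; it reports no verdict.
Trained networks look in the newest picture that a camera, given by its name, has taken for a name from the list of things; names that differ only in an ending like _2 or _b are one class to them, and where a whole thing is asked for, a point or a joint stands for the part that bears it (a point fixed in the world has none). Each returns a list of dicts, best first, with "score" (0 to 1); they miss things now and then, are a little off and sometimes report something else, mostly with a low value. They report only what shows in the picture. A call takes as long as a camera call. They do not tell look-alikes from the thing itself.
- boxes_of(label, camera): "bbox" ([left, top, right, bottom] in pixels, round what is visible of it).
- outline_of(label, camera): "region" (420x560 bool, what is visible of it) and "bbox" ([left, top, right, bottom] in pixels, round what is visible of it).
- tip_of(label, camera): "pixel" ([row, column] in pixels: a listed point, or the origin of a listed thing).
The state is a dict: "time_s": time; "joint_pos": joint angles; "joint_velocities": joint speeds; "joint_torque": joint torques, N m; "eef_pos": TCP position; "tool_rot": TCP orientation; "contact_force": force on the tool from outside, world axes, zero at the start; "torque": the same for the moment, N m; "opening": finger opening in m.
Only numpy, scipy, OpenCV 4.12 (cv2) and the standard library are available. Lean on these libraries where they do the work, as an engineer would, in place of code of your own. Each camera call takes 0.05 s, during which the arm holds its last target. There are 200 camera calls.

## Working session

There is one attempt and no reset: what is moved stays moved. The work goes in short steps, Python scripts to look and compute and a tool call to move; the robot and the scene stay as the last step left them, time stands still between calls to the robot, and variables do not carry over. Pictures are saved under pics/ and viewed, on a budget of 10 in all, crops included, one or two more only if the job needs it, and the job is handed in when it is done.

Besides the shell and the picture viewer there is one more tool, called as name(argument=value, ...), one argument or row to a line, values as JSON. jog_arm: Moves the arm, as the interface text tells. Shift numbers are shares of 500 mm and turn numbers shares of pi/2 rad, none past 1 either way. Its arguments: {"type":"object","properties":{"deltas":{"type":"array","items":{"type":"object","properties":{"linear":{"type":"array","items":{"type":"number"}},"dr":{"type":"array","items":{"type":"number"}},"jaw":{"type":"number"}}}},"grip_force":{"type":"number"}},"required":["deltas"]}

```bash
ls; mkdir -p pics; python3 - <<'E'
from station import *
import cv2,numpy as np
np.set_printoptions(precision=4,suppress=True)
for c in("scene","top"):
    cv2.imwrite(f"pics/{c}0.png",get_image(c)); p=camera_params(c); print(c,{k:np.array(v).round(4).tolist() for k,v in p.items()})
    for l in("clamp","comb","wedge","jar_a","brush"):
        print(l,[(np.round(d["score"],2),np.round(d["bbox"]).tolist()) for d in boxes_of(l,c)][:3])
    for l in("slot_mouth","pad_face","end_stop","comb","wedge","wedge_butt"):
        print(l,[(np.round(d["score"],2),np.round(d["pixel"],1).tolist()) for d in tip_of(l,c)][:3])
s=observe();print(s["time_s"],s["eef_pos"],np.array(s["tool_rot"]),s["opening"],s["contact_force"])
E
```

```text
pics
scene {'fx': 434.6495, 'fy': 434.6495, 'cx': 279.4754, 'cy': 209.8713, 'dist_coeffs': [-0.0392, 0.0, 0.0, 0.0, 0.0], 'extrinsics': [[0.6663, 0.4604, -0.5866, 1.1999], [0.7456, -0.4216, 0.5161, -0.5718], [-0.0097, -0.7812, -0.6242, 0.7696], [0.0, 0.0, 0.0, 1.0]]}
clamp [(np.float64(0.55), [272.0, 195.0, 374.0, 274.0])]
comb [(np.float64(0.62), [315.0, 212.0, 353.0, 248.0])]
wedge [(np.float64(0.95), [139.0, 219.0, 194.0, 249.0]), (np.float64(0.87), [225.0, 287.0, 276.0, 342.0]), (np.float64(0.17), [274.0, 197.0, 375.0, 274.0])]
jar_a [(np.float64(0.81), [386.0, 165.0, 413.0, 200.0]), (np.float64(0.72), [357.0, 150.0, 379.0, 183.0])]
brush [(np.float64(0.6), [128.0, 281.0, 184.0, 346.0])]
slot_mouth [(np.float64(0.73), [226.6, 314.0])]
pad_face [(np.float64(0.87), [235.8, 341.7])]
end_stop [(np.float64(0.62), [248.4, 351.9])]
comb [(np.float64(0.89), [234.4, 331.5])]
wedge [(np.float64(0.88), [273.4, 211.5]), (np.float64(0.77), [316.7, 256.9]), (np.float64(0.75), [241.1, 165.1])]
wedge_butt [(np.float64(0.94), [247.8, 202.6]), (np.float64(0.67), [331.5, 229.0]), (np.float64(0.57),
[... 757 characters left out ...]
.0]), (np.float64(0.55), [337.0, 182.0, 359.0, 235.0])]
slot_mouth [(np.float64(0.7), [186.2, 251.2]), (np.float64(0.41), [143.7, 245.5])]
pad_face [(np.float64(0.62), [168.4, 241.0]), (np.float64(0.46), [210.5, 347.2])]
end_stop [(np.float64(0.82), [140.9, 246.7])]
comb [(np.float64(0.95), [172.6, 241.5])]
wedge [(np.float64(0.77), [147.8, 348.5]), (np.float64(0.71), [269.1, 354.0]), (np.float64(0.2), [215.2, 145.5])]
wedge_butt [(np.float64(0.88), [291.6, 370.2]), (np.float64(0.85), [146.1, 373.7]), (np.float64(0.74), [228.5, 338.6])]
1.2 [ 0.2077 -0.6422  0.2055] [[ 0.3077 -0.9515  0.    ]
 [-0.9515 -0.3077  0.    ]
 [-0.     -0.     -1.    ]] 0.09380971315407777 [-0.4479 -0.1859 -0.7075]
```

```bash
python3 - <<'E'
import cv2
a=cv2.imread("pics/top0.png")[120:310,200:420]
cv2.imwrite("pics/topc.png",cv2.resize(a,None,fx=3.1,fy=3.1,interpolation=cv2.INTER_CUBIC))
a=cv2.imread("pics/scene0.png")[145:355,120:420]
cv2.imwrite("pics/scenec.png",cv2.resize(a,None,fx=2.6,fy=2.6,interpolation=cv2.INTER_CUBIC))
E
```

```text
(no output)
```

View pics/topc.png

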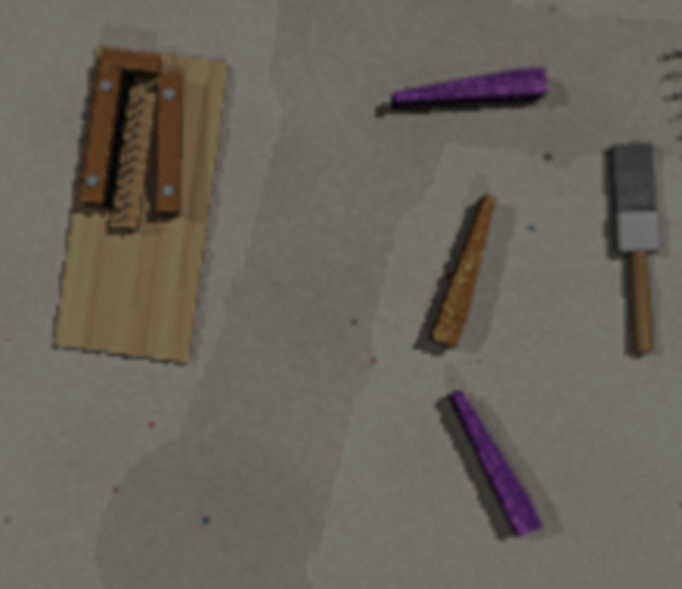

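View pics/scenec.png

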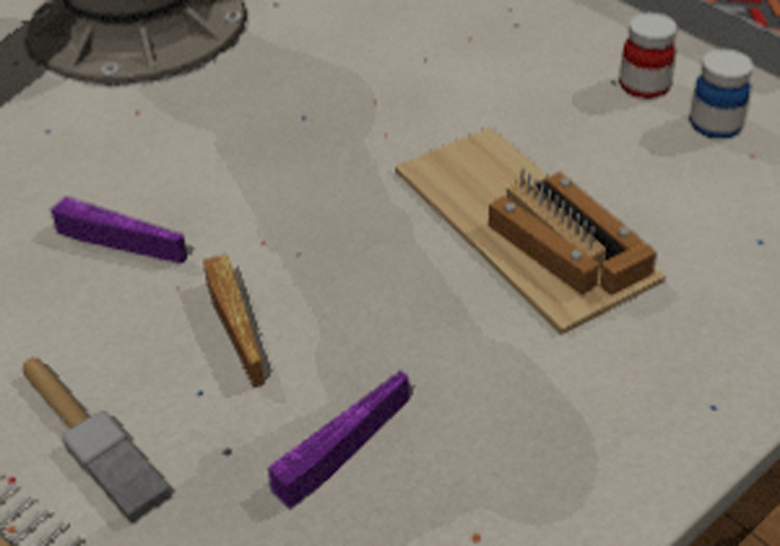

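The top crop (×3.1) shows the clamp at crop (55–228, 47–362), with the comb sticking out of its mouth near (122, 230). The real wooden wedge has its butt at about (447, 340) and tip at (490, 198), between two purple look-alikes. The scene view agrees. Next I fit the poses.

```bash
cat >h.py <<'E'
import cv2,numpy as np
from station import *
from scipy.optimize import minimize,least_squares
P={c:camera_params(c) for c in("scene","top")}
def proj(c,X):
    p=P[c];E=np.linalg.inv(np.array(p["extrinsics"]));K=np.array([[p["fx"],0,p["cx"]],[0,p["fy"],p["cy"]],[0,0,1]])
    return cv2.projectPoints(np.asarray(X,float).reshape(-1,3),cv2.Rodrigues(E[:3,:3])[0],E[:3,3],K,np.array(p["dist_coeffs"]))[0].reshape(-1,2)
def T(q,X,z=0):
    X=np.asarray(X,float);c,s=np.cos(q[2]),np.sin(q[2])
    return np.c_[q[0]+c*X[:,0]-s*X[:,1],q[1]+s*X[:,0]+c*X[:,1],X[:,2]+z]
WO=[(-.0725,-.0122),(-.0725,.0122),(.0725,.0122),(.0725,.0022),(-.0425,-.0122)]
W=np.array([(*o,z) for o in WO for z in(0,.032)])
def sil(c,X):
    m=np.zeros((420*4,560*4),np.uint8);h=cv2.convexHull(((proj(c,X)+.5)*4).round().astype(np.int32));cv2.fillConvexPoly(m,h,255)
    return cv2.resize(m,(560,420),interpolation=cv2.INTER_AREA)/255.
def fit(M,X,q0,z=0):
    def f(q):
        e=0
        for c,m in M.items():
            s=sil(c,T(q,X,z));e+=np.abs(s-m).sum()/m.sum()
        return e
    q0=np.array(q0);S=np.vstack([q0,q0+[.012,0,0],q0+[0,.012,0],q0+[0,0,.1]])
    r=minimize(f,q0,method="Nelder-Mead",options=dict(initial_simplex=S,xatol=1e-4,fatol=1e-4));return r.x,r.fun
def ray(c,px,z):
    f=lambda v:(proj(c,[v[0],v[1],z])-px).ravel()
    return least_squares(f,[.6,0]).x
E
python3 - <<'E'
from h import *
o=lambda pts,s,off:np.array(pts)/s+off-.5+.5/s
# clamp corners
B=np.array([(.155,.064,.01),(.155,-.064,.01),(-.135,-.064,.01),(-.135,.064,.01)])
t=o([(97,47),(228,62),(190,362),(54,347)],3.1,(200,120))
s=o([(664,278),(563,328),(397,170),(487,128)],2.6,(120,145))
for use in("t","s","ts"):
    f=lambda q:np.r_[tuple((proj(c,T(q,B))-p)[(slice(None) if c=="top" else slice(None))].ravel() for c,p in(("top",t),("scene",s)) if c[0] in use)]
    r=least_squares(f,[.6,.07,0]);print(use,r.x.round(4),r.fun.round(1))
cq=r.x
M={}
for c,b in(("top",(335,181,361,232)),("scene",(190,240,230,297))):
    im=get_image(c)
    for d in outline_of("wedge",c):
        g=d["region"];ys,xs=np.nonzero(g);print(c,round(float(d["score"]),2),np.round(d["bbox"]),g.sum())
        if b[0]-6<xs.mean()<b[2]+6 and b[1]<ys.mean()<b[3] and c not in M: M[c]=g.astype(float)
b=ray("top",(344.2,229.7),.02);tp=ray("top",(358,184),.03);print(b,tp)
q0=[*((b+tp)/2),np.arctan2(*(tp-b)[::-1])]
print(fit(M,W,q0))
for c in M:print(c,fit({c:M[c]},W,q0))
for l in("slot_mouth","pad_face","end_stop","comb"):
    z={"slot_mouth":.01,"comb":.01}.get(l,.025)
    w=[]
    for c in("top","scene"):
        get_image(c)
        d=tip_of(l,c)
        if d:
            p=ray(c,np.array(d[0]["pixel"])[::-1],z)-cq[:2];a=cq[2];w.append([p@[np.cos(a),np.sin(a)],p@[-np.sin(a),np.cos(a)]])
    print(l,np.round(w,4).tolist())
print(observe()["time_s"])
E
```

```text
t [ 0.6034  0.0852 -0.1498] [-0.3 -0.3  0.1 -0.  -0.1  0.5  0.2 -0.2]
s [ 0.6094  0.0843 -0.1504] [ 1.  -0.5 -0.2  1.2 -1.6 -1.2  0.7 -0.2]
ts [ 0.6062  0.0854 -0.1498] [-0.4 -1.2  0.1 -0.9 -0.1 -0.5  0.2 -1.1  0.3 -1.4 -0.8  0.2 -2.  -1.9
  0.2 -0.8]
top 0.98 [328. 142. 375. 153.] 367
top 0.71 [345. 245. 376. 292.] 392
top 0.69 [336. 181. 359. 232.] 463
scene 0.98 [200. 245. 221. 294.] 499
scene 0.75 [225. 285. 274. 342.] 1071
[ 0.47474836 -0.19941172] [ 0.60553554 -0.24313792]
(array([ 0.54078658, -0.22020609, -0.3966047 ]), np.float64(0.23804889243188027))
top (array([ 0.54217453, -0.22231335, -0.38028974]), np.float64(0.12396561216279169))
scene (array([ 0.54119525, -0.21959352, -0.40059801]), np.float64(0.07077684781327359))
slot_mouth [[0.0041, -0.0017], [-0.0095, -0.0137]]
pad_face [[0.0544, 0.0183], [0.0681, 0.0288]]
end_stop [[0.1285, 0.0098], [0.1351, 0.0185]]
comb [[0.0427, 0.0156], [0.0412, 0.017]]
2.2
```

```bash
cat >m.py <<'E'
# python3 m.py clampx clampy z [yaw_rel] : linear/dr numbers for tool at clamp-frame position, tool x = -clamp y
import sys,numpy as np
from station import observe
from scipy.spatial.transform import Rotation as R
CQ=np.array([.605,.0852,-.150])
def clampT():
    c,s=np.cos(CQ[2]),np.sin(CQ[2]);return np.array([[c,-s,0],[s,c,0],[0,0,1]])
def go(p,yaw,s=None):
    s=s or observe();Rt=np.array(s["tool_rot"]);C=np.array([[np.cos(yaw),-np.sin(yaw),0],[np.sin(yaw),np.cos(yaw),0],[0,0,1]])
    G=C@np.array([[0,-1,0],[-1,0,0],[0,0,-1.]])
    lin=Rt.T@(np.array(p)-s["eef_pos"])/.5;dr=R.from_matrix(Rt.T@G).as_rotvec()/(np.pi/2)
    print("lin",lin.round(4).tolist(),"dr",dr.round(4).tolist())
def state():
    s=observe();d=np.array(s["eef_pos"])-[*CQ[:2],0];C=clampT()
    print("t",round(s["time_s"],2),"clamp",(C.T@d*1000).round(1),"F",(C.T@np.array(s["contact_force"])).round(1),"open",round(s["opening"]*1000,1),"eef",np.round(s["eef_pos"],4))
if __name__=="__main__":
    a=list(map(float,sys.argv[1:]));state()
    if a:
        p=clampT()@np.array(a[:3])/1000+[*CQ[:2],0];go(p,CQ[2])
E
python3 m.py -65 12 150; python3 m.py -65 12 18
```

```text
t 2.2 clamp [-284.2 -778.6  205.5] F [-0.   0.8  0.4] open 94.0 eef [ 0.2077 -0.6422  0.2055]
lin [-1.2192, -1.0981, 0.111] dr [-0.0, 0.0001, 0.2946]
t 2.2 clamp [-284.2 -778.6  205.5] F [-0.   0.8  0.4] open 94.0 eef [ 0.2077 -0.6422  0.2055]
lin [-1.2192, -1.0981, 0.375] dr [-0.0, 0.0001, 0.2946]
```

jog_arm(
  deltas=[
    {"linear": [-0.9,-0.8,0.08],"dr": [0,0,0.2946],"jaw": 0},
    {"linear": [-0.9,-0.8,0.08],"dr": [0,0,0.2946],"jaw": 0},
    {"linear": [-0.9,-0.8,0.08],"dr": [0,0,0.2946],"jaw": 0},
    {"linear": [-0.9,-0.8,0.08],"dr": [0,0,0.2946],"jaw": 0},
    {"linear": [-0.9,-0.8,0.08],"dr": [0,0,0.2946],"jaw": 0},
    {"linear": [-0.9,-0.8,0.08],"dr": [0,0,0.2946],"jaw": 0},
    {"linear": [-0.9,-0.8,0.08],"dr": [0,0,0.2946],"jaw": 0},
    {"linear": [-0.9,-0.8,0.08],"dr": [0,0,0.2946],"jaw": 0},
    {"linear": [-0.9,-0.8,0.08],"dr": [0,0,0.2946],"jaw": 0},
    {"linear": [-0.9,-0.8,0.08],"dr": [0,0,0.2946],"jaw": 0},
    {"linear": [-0.9,-0.8,0.08],"dr": [0,0,0.2946],"jaw": 0},
    {"linear": [-0.9,-0.8,0.08],"dr": [0,0,0.2946],"jaw": 0},
  ],
)

```text
time_s: 3.4
eef_pos: [0.4479, -0.0949, 0.1662]
tool_rot: [[-0.15, -0.989, 0.001], [-0.989, 0.15, -0.0], [0.0, -0.001, -1.0]]
contact_force: [1.7, -0.5, 1.0]
opening: 0.0018
```

```bash
python3 m.py -65 12 80
```

```text
t 3.4 clamp [-128.5 -201.5  166.2] F [ 1.7 -0.3  1. ] open 1.8 eef [ 0.4479 -0.0949  0.1662]
lin [-0.4271, -0.1267, 0.1726] dr [-0.0007, -0.0, -0.0001]
```

jog_arm(
  deltas=[
    {"linear": [-0.427,-0.127,0.1],"dr": [0,0,0],"jaw": 0},
    {"linear": [-0.427,-0.127,0.1],"dr": [0,0,0],"jaw": 0},
    {"linear": [-0.427,-0.127,0.1],"dr": [0,0,0],"jaw": 0},
    {"linear": [-0.427,-0.127,0.1],"dr": [0,0,0],"jaw": 0},
    {"linear": [-0.427,-0.127,0.1],"dr": [0,0,0],"jaw": 0},
    {"linear": [-0.427,-0.127,0.1],"dr": [0,0,0],"jaw": 0},
    {"linear": [-0.427,-0.127,0.2],"dr": [0,0,0],"jaw": 0},
    {"linear": [-0.427,-0.127,0.27],"dr": [0,0,0],"jaw": 0},
    {"linear": [-0.427,-0.127,0.295],"dr": [0,0,0],"jaw": 0},
    {"linear": [-0.427,-0.127,0.295],"dr": [0,0,0],"jaw": 0},
    {"linear": [-0.427,-0.127,0.295],"dr": [0,0,0],"jaw": 0},
  ],
)

```text
time_s: 4.5
eef_pos: [0.5428, 0.1047, 0.0198]
tool_rot: [[-0.15, -0.989, 0.001], [-0.989, 0.15, 0.0], [-0.0, -0.001, -1.0]]
contact_force: [-0.5, 0.1, -0.7]
opening: 0.0008
```

```bash
python3 m.py -15 12 18; python3 - <<'E'
from h import *
im=get_image("top")[130:240,205:285]
im2=get_image("scene")[190:280,265:380]
a=cv2.resize(im,(400,550),interpolation=cv2.INTER_CUBIC);b=cv2.resize(im2,(400,313),interpolation=cv2.INTER_CUBIC)
o=np.zeros((550,800,3),np.uint8);o[:,:400]=a;o[:313,400:]=b
cv2.imwrite("pics/p3.png",cv2.convertScaleAbs(o,alpha=1.5))
E
```

```text
t 4.5 clamp [-64.4  10.   19.8] F [-0.6  0.  -0.7] open 0.8 eef [0.5428 0.1047 0.0198]
lin [-0.004, -0.0988, 0.0037] dr [-0.0008, 0.0003, -0.0003]
```

View pics/p3.png

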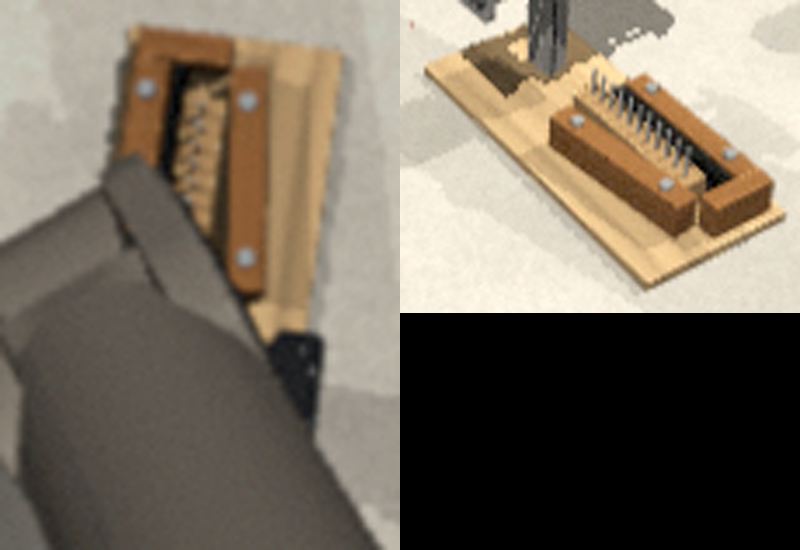

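The scene half shows the shut fingers on the bare board behind the comb's rear end, and the slot is clear. Next I push the comb.

jog_arm(
  deltas=[
    {"linear": [0,-0.03,0.002],"dr": [0,0,0],"jaw": 0},
    {"linear": [0,-0.05,0.002],"dr": [0,0,0],"jaw": 0},
    {"linear": [0,-0.065,0.002],"dr": [0,0,0],"jaw": 0},
    {"linear": [0,-0.078,0.002],"dr": [0,0,0],"jaw": 0},
    {"linear": [0,-0.088,0.002],"dr": [0,0,0],"jaw": 0},
    {"linear": [0,-0.096,0.002],"dr": [0,0,0],"jaw": 0},
    {"linear": [0,-0.1,0.002],"dr": [0,0,0],"jaw": 0},
    {"linear": [0,-0.1,0.002],"dr": [0,0,0],"jaw": 0},
  ],
)

```text
time_s: 5.4
eef_pos: [0.5915, 0.0973, 0.0174]
tool_rot: [[-0.149, -0.989, -0.0], [-0.989, 0.149, 0.0], [-0.0, 0.0, -1.0]]
contact_force: [0.9, -0.0, 0.4]
opening: 0.0005
```

```bash
python3 m.py
```

```text
t 5.4 clamp [-15.2  10.   17.4] F [0.9 0.1 0.4] open 0.5 eef [0.5915 0.0973 0.0174]
```

jog_arm(
  deltas=[
    {"linear": [0,-0.004,0],"dr": [0,0,0],"jaw": 0},
    {"linear": [0,-0.007,0],"dr": [0,0,0],"jaw": 0},
    {"linear": [0,-0.01,0],"dr": [0,0,0],"jaw": 0},
  ],
)

```text
time_s: 5.7
eef_pos: [0.5964, 0.0966, 0.0174]
tool_rot: [[-0.149, -0.989, -0.0], [-0.989, 0.149, 0.0], [-0.0, 0.0, -1.0]]
contact_force: [-1.3, 0.0, 0.0]
opening: 0.0005
```

jog_arm(
  deltas=[
    {"linear": [0,-0.002,0],"dr": [0,0,0],"jaw": 0},
    {"linear": [0,-0.004,0],"dr": [0,0,0],"jaw": 0},
  ],
)

```text
time_s: 5.9
eef_pos: [0.5978, 0.0964, 0.0174]
tool_rot: [[-0.149, -0.989, -0.001], [-0.989, 0.149, -0.0], [0.0, 0.001, -1.0]]
contact_force: [-7.5, 1.0, 3.7]
opening: 0.0004
```

```bash
python3 m.py
```

```text
t 5.9 clamp [-8.8 10.  17.4] F [-7.5 -0.1  3.7] open 0.4 eef [0.5978 0.0964 0.0174]
```

jog_arm(
  deltas=[
    {"linear": [0,-0.002,0],"dr": [0,0,0],"jaw": 0},
    {"linear": [0,-0.002,0],"dr": [0,0,0],"jaw": 0},
  ],
)

```text
time_s: 6.1
eef_pos: [0.5978, 0.0964, 0.0172]
tool_rot: [[-0.149, -0.989, -0.003], [-0.989, 0.149, -0.0], [0.001, 0.003, -1.0]]
contact_force: [-10.1, 1.1, 6.4]
opening: 0.0005
```

jog_arm(
  deltas=[
    {"linear": [0,0.03,0],"dr": [0,0,0],"jaw": 0},
    {"linear": [0,0.06,-0.05],"dr": [0,0,0],"jaw": 0},
    {"linear": [0,0.06,-0.15],"dr": [0,0,0],"jaw": 0},
    {"linear": [0,0.06,-0.25],"dr": [0,0,0],"jaw": 0},
    {"linear": [0,0.06,-0.25],"dr": [0,0,0],"jaw": 0},
  ],
)

```text
time_s: 6.6
eef_pos: [0.573, 0.1016, 0.149]
tool_rot: [[-0.149, -0.989, 0.009], [-0.989, 0.15, 0.002], [-0.003, -0.009, -1.0]]
contact_force: [0.3, 0.2, -0.7]
opening: 0.0002
```

```bash
python3 m.py; python3 - <<'E'
import numpy as np
from m import *
yaw=-.39;q=np.array([.5413,-.2205]);g=q-.058*np.array([np.cos(yaw),np.sin(yaw)])
print(g);go([*g,.1],yaw)
E
```

```text
t 6.6 clamp [-34.1  11.5 149. ] F [ 0.3  0.3 -0.7] open 0.2 eef [0.573  0.1016 0.149 ]
[ 0.48765527 -0.19844907]
lin [0.6193, 0.0799, 0.0954] dr [-0.0054, 0.0027, 0.1527]
```

jog_arm(
  deltas=[
    {"linear": [0.619,0.08,0.05],"dr": [0,0,0.153],"jaw": 60},
    {"linear": [0.619,0.08,0.05],"dr": [0,0,0.153],"jaw": 60},
    {"linear": [0.619,0.08,0.05],"dr": [0,0,0.153],"jaw": 60},
    {"linear": [0.619,0.08,0.05],"dr": [0,0,0.153],"jaw": 60},
    {"linear": [0.619,0.08,0.05],"dr": [0,0,0.153],"jaw": 60},
    {"linear": [0.619,0.08,0.05],"dr": [0,0,0.153],"jaw": 60},
    {"linear": [0.619,0.08,0.05],"dr": [0,0,0.153],"jaw": 60},
    {"linear": [0.619,0.08,0.12],"dr": [0,0,0.153],"jaw": 60},
    {"linear": [0.619,0.08,0.15],"dr": [0,0,0.153],"jaw": 60},
    {"linear": [0.619,0.08,0.15],"dr": [0,0,0.153],"jaw": 60},
  ],
)

```text
time_s: 7.6
eef_pos: [0.4828, -0.1988, 0.0657]
tool_rot: [[-0.38, -0.925, -0.003], [-0.925, 0.38, 0.001], [-0.0, 0.003, -1.0]]
contact_force: [0.2, 0.4, 0.2]
opening: 0.0597
```

```bash
python3 - <<'E'
from m import *
from h import *
state();go([.4877,-.1984,.006],-.39)
im=get_image("scene")[170:310,150:330];im2=get_image("top")[130:300,300:400]
o=np.zeros((600,800,3),np.uint8);a=cv2.resize(im,(450,350),interpolation=3);o[:350,:450]=a;b=cv2.resize(im2,(350,595),interpolation=3);o[:595,450:]=b
cv2.imwrite("pics/p4.png",cv2.convertScaleAbs(o,alpha=1.4))
E
```

```text
t 7.6 clamp [ -78.4 -299.    65.7] F [0.2 0.4 0.2] open 59.7 eef [ 0.4828 -0.1988  0.0657]
lin [-0.0044, -0.0091, 0.1193] dr [0.002, 0.0, -0.0001]
```

View pics/p4.png

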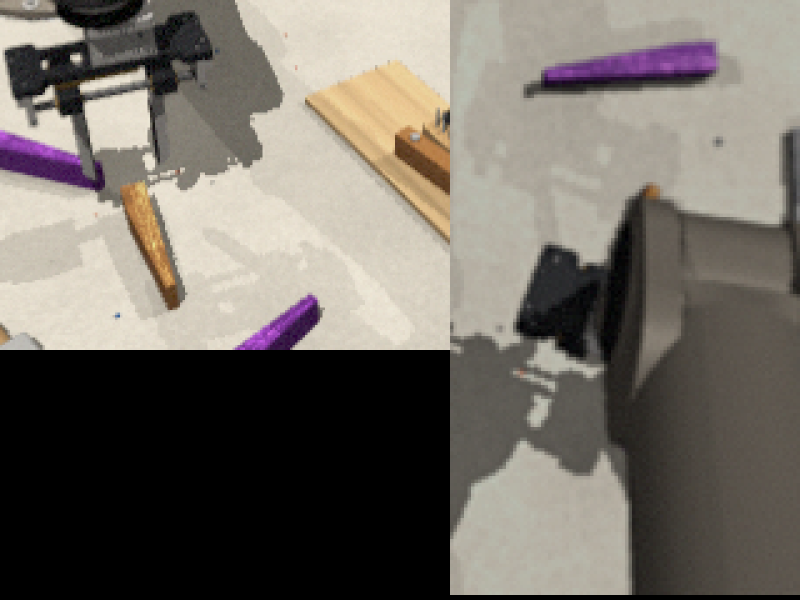

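The fingers straddle the wooden wedge's butt, and the purple tip looks clear by about 35 mm. I descend and grip.

jog_arm(
  deltas=[
    {"linear": [-0.004,-0.009,0.06],"dr": [0,0,0],"jaw": 60},
    {"linear": [-0.004,-0.009,0.1],"dr": [0,0,0],"jaw": 60},
    {"linear": [-0.004,-0.009,0.118],"dr": [0,0,0],"jaw": 60},
    {"linear": [-0.004,-0.009,0.118],"dr": [0,0,0],"jaw": 60},
    {"linear": [-0.004,-0.009,0.118],"dr": [0,0,0],"jaw": 10},
    {"linear": [-0.004,-0.009,0.118],"dr": [0,0,0],"jaw": 10},
    {"linear": [-0.004,-0.009,0.118],"dr": [0,0,0],"jaw": 10},
    {"linear": [-0.004,-0.009,0.118],"dr": [0,0,0],"jaw": 10},
    {"linear": [-0.004,-0.009,0.118],"dr": [0,0,0],"jaw": 10},
    {"linear": [-0.004,-0.009,0.118],"dr": [0,0,0],"jaw": 10},
  ],
  grip_force=35,
)

```text
time_s: 8.7
eef_pos: [0.4889, -0.1993, 0.0087]
tool_rot: [[-0.381, -0.925, 0.0], [-0.925, 0.381, -0.0], [-0.0, -0.0, -1.0]]
contact_force: [-1.6, 1.4, 5.8]
opening: 0.0241
```

jog_arm(
  deltas=[
    {"linear": [0,0,-0.1],"dr": [0,0,0],"jaw": 10},
    {"linear": [0,0,-0.16],"dr": [0,0,0],"jaw": 10},
    {"linear": [0,0,-0.2],"dr": [0,0,0],"jaw": 10},
    {"linear": [0,0,-0.2],"dr": [0,0,0],"jaw": 10},
    {"linear": [0,0,-0.2],"dr": [0,0,0],"jaw": 10},
  ],
)

```text
time_s: 9.2
eef_pos: [0.4886, -0.1993, 0.1082]
tool_rot: [[-0.381, -0.925, 0.0], [-0.925, 0.381, -0.0], [0.0, -0.0, -1.0]]
contact_force: [-0.6, -0.4, -1.5]
opening: 0.0244
```

```bash
python3 - <<'E'
from m import *
from h import *
state();s=observe();print(np.array(s["tool_rot"]).round(3).tolist())
e=s["eef_pos"]
im=get_image("scene")
ds=outline_of("wedge","scene")
for d in ds: print(round(float(d["score"]),2),np.round(d["bbox"]),d["region"].sum())
Rt=np.array(s["tool_rot"]);ax=-Rt[:,1];yaw=np.arctan2(ax[1],ax[0])
for d in (.050,.054,.058,.062,.066):
    q=np.array([e[0]+d*ax[0],e[1]+d*ax[1],yaw]);print(d,proj("scene",T(q,[(.0725,.0072,.032),(.0725,.0122,.0),(.0725,.0022,0)],e[2]-.006)).round(1).tolist())
cv2.imwrite("pics/p5.png",cv2.resize(im[150:300,120:320],(800,600),interpolation=3))
E
```

```text
t 9.2 clamp [ -72.5 -298.7  108.2] F [-0.6 -0.5 -1.5] open 24.4 eef [ 0.4886 -0.1993  0.1082]
[[-0.381, -0.925, 0.0], [-0.925, 0.381, -0.0], [0.0, -0.0, -1.0]]
0.9 [140. 220. 192. 248.] 702
0.82 [194. 213. 217. 262.] 473
0.75 [224. 287. 274. 342.] 1024
0.05 [[212.0, 248.7], [215.9, 258.9], [211.4, 260.0]]
0.054 [[212.5, 250.0], [216.3, 260.2], [211.8, 261.3]]
0.058 [[212.9, 251.2], [216.7, 261.4], [212.2, 262.5]]
0.062 [[213.3, 252.5], [217.2, 262.7], [212.6, 263.8]]
0.066 [[213.7, 253.7], [217.6, 263.9], [213.0, 265.1]]
```

View pics/p5.png

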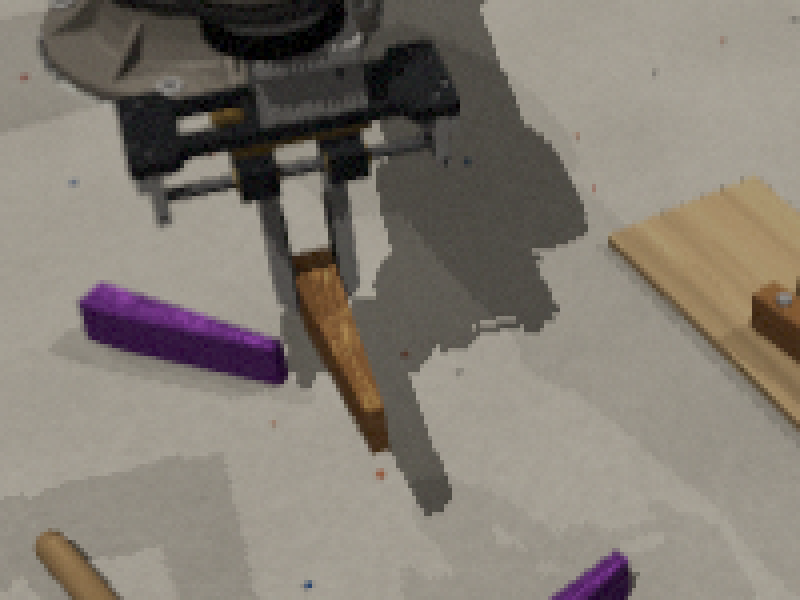

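```bash
python3 m.py -145 -16.2 60
```

```text
t 9.3 clamp [ -73.2 -298.5  107.3] F [-1.2  0.4 -1.3] open 24.0 eef [ 0.4881 -0.1991  0.1073]
lin [-0.5143, 0.2738, 0.095] dr [0.0011, 0.0001, -0.153]
```

jog_arm(
  deltas=[
    {"linear": [-0.514,0.274,0],"dr": [0,0,-0.153],"jaw": 10},
    {"linear": [-0.514,0.274,0],"dr": [0,0,-0.153],"jaw": 10},
    {"linear": [-0.514,0.274,0],"dr": [0,0,-0.153],"jaw": 10},
    {"linear": [-0.514,0.274,0],"dr": [0,0,-0.153],"jaw": 10},
    {"linear": [-0.514,0.274,0],"dr": [0,0,-0.153],"jaw": 10},
    {"linear": [-0.514,0.274,0],"dr": [0,0,-0.153],"jaw": 10},
    {"linear": [-0.514,0.274,0.05],"dr": [0,0,-0.153],"jaw": 10},
    {"linear": [-0.514,0.274,0.095],"dr": [0,0,-0.153],"jaw": 10},
    {"linear": [-0.514,0.274,0.13],"dr": [0,0,-0.153],"jaw": 10},
    {"linear": [-0.514,0.274,0.14],"dr": [0,0,-0.153],"jaw": 10},
    {"linear": [-0.514,0.274,0.14],"dr": [0,0,-0.153],"jaw": 10},
  ],
)

```text
time_s: 10.4
eef_pos: [0.459, 0.0905, 0.0374]
tool_rot: [[-0.149, -0.989, -0.003], [-0.989, 0.149, -0.0], [0.001, 0.003, -1.0]]
contact_force: [0.4, 0.2, 0.3]
opening: 0.0243
```

```bash
python3 m.py -143.5 -16.2 18; python3 - <<'E'
from h import *
im=get_image("top")[130:240,205:285]
im2=get_image("scene")[175:280,250:380]
a=cv2.resize(im,(400,550),interpolation=3);b=cv2.resize(im2,(400,323),interpolation=3)
o=np.zeros((550,800,3),np.uint8);o[:,:400]=a;o[:323,400:]=b
cv2.imwrite("pics/p6.png",cv2.convertScaleAbs(o,alpha=1.5))
E
```

```text
t 10.4 clamp [-145.2  -16.6   37.4] F [0.4 0.2 0.3] open 24.3 eef [0.459  0.0905 0.0374]
lin [-0.0009, -0.0035, 0.0388] dr [0.0016, -0.0004, 0.0001]
```

View pics/p6.png

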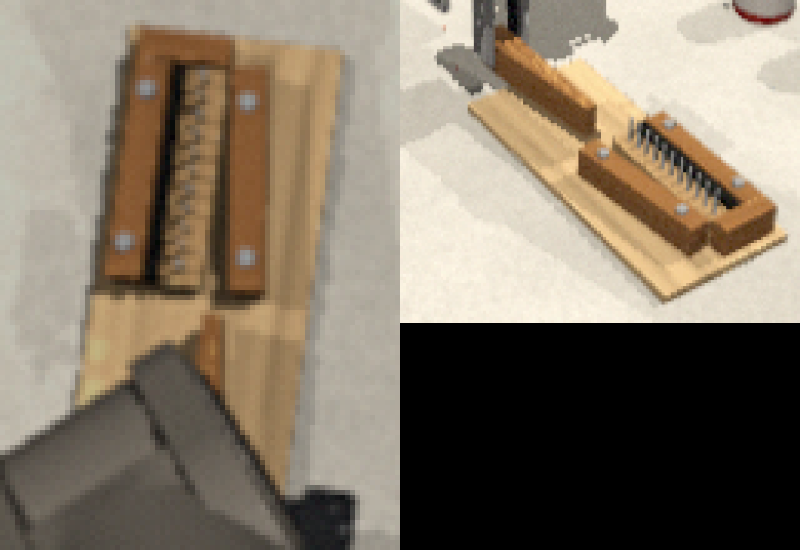

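The comb now sits home, its rear end flush with the mouth at crop (160–210, 290), and the wedge tip is just ahead of the slot at (210, 318). I overlay the model to check the lateral fit.

```bash
python3 - <<'E'
from h import *
from m import CQ
im=get_image("top");x0,y0,k=215,125,9
a=cv2.resize(im[y0:y0+66,x0:x0+55],None,fx=k,fy=k,interpolation=3);a=cv2.convertScaleAbs(a,alpha=1.7)
def L(pts,z,col):
    p=proj("top",T(CQ,[(x/1e3,y/1e3,z/1e3) for x,y in pts]))
    p=((p+.5-[x0,y0])*k).round().astype(int);cv2.polylines(a,[p.reshape(-1,1,2)],False,col,1)
L([(155,64),(155,-64),(-40,-64)],10,(0,255,0));L([(155,64),(-40,64)],10,(0,255,0))
L([(0,-20),(130,-3.75)],40,(255,0,0));L([(0,-40),(0,-20)],40,(255,0,0))
L([(130,0),(0,0),(0,24),(130,24)],32,(0,0,255))
q=[(-158.7,-12.2),(-158.7,12.2)]
L([(-40,-4.4),(-13.7,-4.4),(-13.7,-14.4),(-40,-17.7)],37.4-8+32,(0,255,255))
cv2.imwrite("pics/p7.png",a)
E
```

```text
(no output)
```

View pics/p7.png

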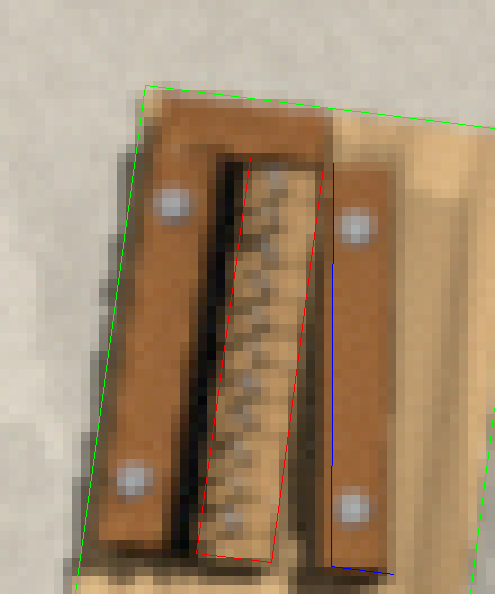

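The overlay fits: comb wedge side at y≈0 (red), and the rail about 1 mm nearer than nominal (blue). I lower the wedge and enter.

jog_arm(
  deltas=[
    {"linear": [0,0,0.025],"dr": [0,0,0],"jaw": 10},
    {"linear": [0,0,0.034],"dr": [0,0,0],"jaw": 10},
    {"linear": [0,0,0.036],"dr": [0,0,0],"jaw": 10},
    {"linear": [0,0,0.036],"dr": [0,0,0],"jaw": 10},
  ],
)

```text
time_s: 10.95
eef_pos: [0.4596, 0.0905, 0.0202]
tool_rot: [[-0.149, -0.989, -0.001], [-0.989, 0.149, -0.0], [0.0, 0.001, -1.0]]
contact_force: [0.2, -0.4, -0.9]
opening: 0.0239
```

```bash
python3 m.py
```

```text
t 10.95 clamp [-144.5  -16.4   20.2] F [ 0.2 -0.4 -0.9] open 23.9 eef [0.4596 0.0905 0.0202]
```

jog_arm(
  deltas=[
    {"linear": [0,-0.02,0],"dr": [0,0,0],"jaw": 10},
    {"linear": [0,-0.04,0],"dr": [0,0,0],"jaw": 10},
    {"linear": [0,-0.055,0],"dr": [0,0,0],"jaw": 10},
    {"linear": [0,-0.068,0],"dr": [0,0,0],"jaw": 10},
    {"linear": [0,-0.068,0.002],"dr": [0,0,0],"jaw": 10},
    {"linear": [0,-0.068,0.004],"dr": [0,0,0],"jaw": 10},
  ],
)

```text
time_s: 11.55
eef_pos: [0.4939, 0.0856, 0.0187]
tool_rot: [[-0.149, -0.989, 0.001], [-0.989, 0.149, 0.0], [-0.0, -0.001, -1.0]]
contact_force: [-6.8, -1.2, 30.2]
opening: 0.024
```

jog_arm(
  deltas=[
    {"linear": [-0.004,0,0],"dr": [0,0,0],"jaw": 10},
    {"linear": [-0.006,0,0],"dr": [0,0,0],"jaw": 10},
    {"linear": [-0.008,0,0],"dr": [0,0,0],"jaw": 10},
  ],
)

```text
time_s: 11.85
eef_pos: [0.4941, 0.0889, 0.0187]
tool_rot: [[-0.15, -0.989, 0.0], [-0.989, 0.15, -0.001], [0.001, -0.0, -1.0]]
contact_force: [-0.1, -2.8, 7.2]
opening: 0.0241
```

```bash
python3 m.py
```

```text
t 11.85 clamp [-110.2  -13.    18.7] F [ 0.4 -2.8  7.2] open 24.1 eef [0.4941 0.0889 0.0187]
```

jog_arm(
  deltas=[
    {"linear": [-0.001,0,-0.0008],"dr": [0,0,0],"jaw": 10},
    {"linear": [-0.002,0,-0.0008],"dr": [0,0,0],"jaw": 10},
  ],
)

```text
time_s: 12.05
eef_pos: [0.4939, 0.0903, 0.0188]
tool_rot: [[-0.149, -0.989, -0.0], [-0.989, 0.149, -0.0], [0.0, 0.0, -1.0]]
contact_force: [-0.2, -0.1, -0.8]
opening: 0.0242
```

jog_arm(
  deltas=[
    {"linear": [-0.001,0,0],"dr": [0,0,0],"jaw": 10},
    {"linear": [-0.002,0,0],"dr": [0,0,0],"jaw": 10},
  ],
)

```text
time_s: 12.25
eef_pos: [0.4942, 0.0914, 0.0188]
tool_rot: [[-0.149, -0.989, -0.0], [-0.989, 0.149, -0.0], [0.0, 0.0, -1.0]]
contact_force: [-0.4, -1.2, 0.4]
opening: 0.0241
```

```bash
python3 m.py
```

```text
t 12.25 clamp [-110.4  -10.5   18.8] F [-0.2 -1.3  0.4] open 24.1 eef [0.4942 0.0914 0.0188]
```

jog_arm(
  deltas=[
    {"linear": [-0.001,0,0],"dr": [0,0,0],"jaw": 10},
    {"linear": [-0.002,0,0],"dr": [0,0,0],"jaw": 10},
  ],
)

```text
time_s: 12.45
eef_pos: [0.4944, 0.0923, 0.0187]
tool_rot: [[-0.15, -0.989, -0.0], [-0.989, 0.15, -0.0], [0.0, 0.0, -1.0]]
contact_force: [0.0, -0.1, 0.2]
opening: 0.0241
```

jog_arm(
  deltas=[
    {"linear": [-0.001,0,0],"dr": [0,0,0],"jaw": 10},
    {"linear": [-0.002,0,0],"dr": [0,0,0],"jaw": 10},
  ],
)

```text
time_s: 12.65
eef_pos: [0.4945, 0.093, 0.0188]
tool_rot: [[-0.15, -0.989, -0.0], [-0.989, 0.15, -0.0], [0.0, 0.0, -1.0]]
contact_force: [-1.7, -3.2, 1.4]
opening: 0.0241
```

```bash
python3 m.py
```

```text
t 12.65 clamp [-110.5   -8.8   18.8] F [-1.2 -3.4  1.4] open 24.1 eef [0.4945 0.093  0.0188]
```

jog_arm(
  deltas=[
    {"linear": [-0.001,0,0],"dr": [0,0,0],"jaw": 10},
    {"linear": [-0.002,0,0],"dr": [0,0,0],"jaw": 10},
  ],
)

```text
time_s: 12.85
eef_pos: [0.4945, 0.0937, 0.0188]
tool_rot: [[-0.15, -0.989, -0.001], [-0.989, 0.15, -0.001], [0.001, 0.001, -1.0]]
contact_force: [-2.5, -6.3, 2.1]
opening: 0.0242
```

```bash
python3 m.py;  python3 - <<'E'
from h import *
from m import CQ
im=get_image("top");x0,y0,k=215,125,9
a=cv2.resize(im[y0:y0+66,x0:x0+45],None,fx=k,fy=k,interpolation=3)
def L(pts,z,col):
    p=proj("top",T(CQ,[(x/1e3,y/1e3,z/1e3) for x,y in pts]))
    p=((p+.5-[x0,y0])*k).round().astype(int);cv2.polylines(a,[p.reshape(-1,1,2)],False,col,1)
L([(0,-20),(130,-3.75)],40,(255,0,0))
L([(130,0),(0,0)],32,(0,0,255));L([(0,24),(130,24)],32,(0,0,255))
im=get_image("scene");b=cv2.resize(im[190:270,285:375],(395,351),interpolation=3)
o=np.zeros((594,800,3),np.uint8);o[:,:405]=a;o[:351,405:]=b
cv2.imwrite("pics/p8.png",cv2.convertScaleAbs(o,alpha=1.7))
E
```

```text
t 12.85 clamp [-110.5   -8.1   18.8] F [-1.5 -6.6  2.1] open 24.2 eef [0.4945 0.0937 0.0188]
```

View pics/p8.png

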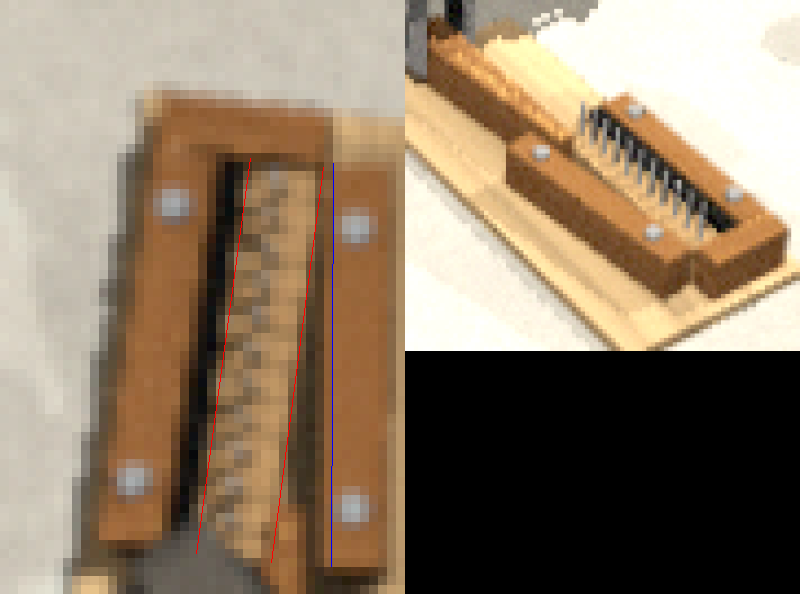

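The wedge tip is in the mouth, against the comb. I ease off a little, advance to about 48 mm, then use the moment to align the flat side.

```bash
python3 - <<'E'
from m import *
for i in range(1):
    s=observe();print(np.round(s["contact_force"],1),np.round(s["torque"],3))
E
```

```text
[-1.7 -5.7  2. ] [-1.151  0.543 -0.518]
```

jog_arm(
  deltas=[
    {"linear": [0.003,-0.012,0],"dr": [0,0,0],"jaw": 10},
    {"linear": [0.003,-0.024,0],"dr": [0,0,0],"jaw": 10},
    {"linear": [0.003,-0.036,0],"dr": [0,0,0],"jaw": 10},
    {"linear": [0.003,-0.046,0],"dr": [0,0,0],"jaw": 10},
    {"linear": [0.003,-0.054,0],"dr": [0,0,0],"jaw": 10},
    {"linear": [0.003,-0.054,0],"dr": [0,0,0],"jaw": 10},
  ],
)

```text
time_s: 13.55
eef_pos: [0.5221, 0.0887, 0.0188]
tool_rot: [[-0.15, -0.989, 0.001], [-0.989, 0.15, 0.0], [-0.0, -0.001, -1.0]]
contact_force: [1.5, -3.6, -1.4]
opening: 0.0243
```

```bash
python3 - <<'E'
from m import *
state();s=observe();print(np.round(s["contact_force"],1),np.round(s["torque"],3))
E
```

```text
t 13.55 clamp [-82.5  -8.9  18.8] F [ 2.  -3.4 -1.4] open 24.3 eef [0.5221 0.0887 0.0188]
[ 1.5 -3.6 -1.4] [-0.766 -0.153 -0.34 ]
```

jog_arm(
  deltas=[
    {"linear": [-0.002,0,0],"dr": [0,0,0],"jaw": 10},
    {"linear": [-0.003,0,0],"dr": [0,0,0],"jaw": 10},
    {"linear": [-0.003,0,0],"dr": [0,0,0],"jaw": 10},
  ],
)

```text
time_s: 13.85
eef_pos: [0.5218, 0.0897, 0.0189]
tool_rot: [[-0.15, -0.989, 0.001], [-0.989, 0.15, -0.0], [0.0, -0.001, -1.0]]
contact_force: [1.6, -7.2, -0.6]
opening: 0.0243
```

```bash
cat >t.py <<'E'
from m import *
from station import get_image
F=[];M=[]
for i in range(4):
    s=observe();F.append(clampT().T@np.array(s["contact_force"]));M.append(s["torque"]);get_image("top")
F=np.mean(F,0);M=np.mean(M,0);state();Rt=np.array(s["tool_rot"]);print("F",F.round(2),"M",M.round(3),"lever mm",round(M[2]/F[1]*1000,1),"yaw",round(np.arctan2(-Rt[1,1],-Rt[0,1]),4))
E
python3 t.py
```

```text
t 14.05 clamp [-82.9  -8.   18.9] F [ 3.  -6.1 -1.1] open 24.2 eef [0.5218 0.0897 0.0189]
F [ 2.92 -6.41 -1.38] M [-1.596 -0.337 -0.65 ] lever mm 101.4 yaw -0.151
```

The lever of about 101 mm puts the contact 18 mm inside the mouth, so the flat side lies flush on the comb. I advance while gripped until I feel the rail.

jog_arm(
  deltas=[
    {"linear": [0.001,-0.003,0],"dr": [0,0,0],"jaw": 10},
    {"linear": [0.001,-0.006,0],"dr": [0,0,0],"jaw": 10},
    {"linear": [0.001,-0.009,0],"dr": [0,0,0],"jaw": 10},
    {"linear": [0.001,-0.012,0],"dr": [0,0,0],"jaw": 10},
  ],
)

```text
time_s: 14.45
eef_pos: [0.5261, 0.0885, 0.0188]
tool_rot: [[-0.15, -0.989, -0.002], [-0.989, 0.15, -0.001], [0.001, 0.002, -1.0]]
contact_force: [-8.5, -5.5, 8.8]
opening: 0.0239
```

jog_arm(
  deltas=[
    {"linear": [0,-0.003,0],"dr": [0,0,0],"jaw": 10},
    {"linear": [0,-0.006,0],"dr": [0,0,0],"jaw": 10},
    {"linear": [0,-0.009,0],"dr": [0,0,0],"jaw": 10},
    {"linear": [0,-0.012,0],"dr": [0,0,0],"jaw": 10},
  ],
)

```text
time_s: 14.85
eef_pos: [0.5319, 0.0875, 0.0188]
tool_rot: [[-0.15, -0.989, -0.002], [-0.989, 0.15, -0.001], [0.001, 0.002, -1.0]]
contact_force: [-9.4, -6.0, 8.7]
opening: 0.0241
```

```bash
python3 t.py
```

```text
t 15.05 clamp [-72.3  -8.6  18.8] F [-6.5 -7.5  7.2] open 24.4 eef [0.5322 0.0875 0.0188]
F [-7.42 -6.89  7.78] M [-1.302  1.79  -0.464] lever mm 67.4 yaw -0.1503
```

jog_arm(
  deltas=[
    {"linear": [0,0,-0.0006],"dr": [0,0,-0.003],"jaw": 10},
    {"linear": [0.001,0,-0.0008],"dr": [0,0,-0.005],"jaw": 10},
  ],
)

```text
time_s: 15.25
eef_pos: [0.5323, 0.087, 0.019]
tool_rot: [[-0.142, -0.99, -0.002], [-0.99, 0.142, -0.001], [0.001, 0.001, -1.0]]
contact_force: [-4.0, -4.4, 0.1]
opening: 0.0243
```

```bash
python3 t.py
```

```text
t 15.45 clamp [-72.1  -9.   19. ] F [-3.2 -5.5 -0.5] open 23.8 eef [0.5324 0.0871 0.019 ]
F [-2.6  -5.33  0.29] M [-1.087  0.815 -0.6  ] lever mm 112.6 yaw -0.1427
```

jog_arm(
  deltas=[
    {"linear": [0,-0.003,0],"dr": [0,0,0.001],"jaw": 10},
    {"linear": [0,-0.006,0],"dr": [0,0,0.001],"jaw": 10},
    {"linear": [0,-0.009,0],"dr": [0,0,0.001],"jaw": 10},
    {"linear": [0,-0.012,0],"dr": [0,0,0.001],"jaw": 10},
  ],
)

```text
time_s: 15.85
eef_pos: [0.5384, 0.0862, 0.019]
tool_rot: [[-0.144, -0.99, -0.001], [-0.99, 0.144, -0.001], [0.001, 0.001, -1.0]]
contact_force: [-3.6, -4.6, -0.4]
opening: 0.0243
```

```bash
python3 t.py
```

```text
t 16.05 clamp [-65.8  -8.9  19. ] F [-1.1 -4.7 -0.6] open 24.9 eef [0.5386 0.0862 0.019 ]
F [-1.78 -5.75 -0.52] M [-1.183  0.691 -0.573] lever mm 99.6 yaw -0.1442
```

Good (tip ≈66). I continue.

jog_arm(
  deltas=[
    {"linear": [0,-0.003,0],"dr": [0,0,0],"jaw": 10},
    {"linear": [0,-0.006,0],"dr": [0,0,0],"jaw": 10},
    {"linear": [0,-0.008,0],"dr": [0,0,0],"jaw": 10},
  ],
)

```text
time_s: 16.35
eef_pos: [0.5423, 0.0856, 0.0189]
tool_rot: [[-0.144, -0.99, -0.001], [-0.99, 0.144, -0.001], [0.001, 0.001, -1.0]]
contact_force: [-3.7, -4.5, 0.2]
opening: 0.0241
```

jog_arm(
  deltas=[
    {"linear": [0,-0.003,0],"dr": [0,0,0],"jaw": 10},
    {"linear": [0,-0.006,0],"dr": [0,0,0],"jaw": 10},
  ],
)

```text
time_s: 16.55
eef_pos: [0.5451, 0.0852, 0.0189]
tool_rot: [[-0.144, -0.99, -0.002], [-0.99, 0.144, -0.001], [0.001, 0.002, -1.0]]
contact_force: [-6.1, -4.1, 1.2]
opening: 0.0246
```

```bash
python3 t.py
```

```text
t 16.75 clamp [-59.1  -9.   18.9] F [-3.3 -4.9 -0.3] open 23.9 eef [0.5452 0.0852 0.0189]
F [-3.8  -5.35  0.15] M [-1.062  1.049 -0.607] lever mm 113.3 yaw -0.1442
```

jog_arm(
  deltas=[
    {"linear": [0,-0.002,0],"dr": [0,0,0],"jaw": 10},
    {"linear": [0,-0.004,0],"dr": [0,0,0],"jaw": 10},
  ],
)

```text
time_s: 16.95
eef_pos: [0.5459, 0.0851, 0.0188]
tool_rot: [[-0.143, -0.99, -0.004], [-0.99, 0.143, -0.001], [0.001, 0.003, -1.0]]
contact_force: [-13.8, -4.1, 7.9]
opening: 0.0242
```

jog_arm(
  deltas=[
    {"linear": [0,-0.002,0],"dr": [0,0,0],"jaw": 10},
    {"linear": [0,-0.004,0],"dr": [0,0,0],"jaw": 10},
  ],
)

```text
time_s: 17.15
eef_pos: [0.5468, 0.0851, 0.0187]
tool_rot: [[-0.143, -0.99, -0.005], [-0.99, 0.143, -0.001], [0.002, 0.005, -1.0]]
contact_force: [-20.2, -1.1, 13.0]
opening: 0.0238
```

```bash
python3 t.py
```

```text
t 17.35 clamp [-57.4  -8.8  18.7] F [-17.   -4.6  12.2] open 23.9 eef [0.5469 0.0851 0.0187]
F [-17.59  -4.79  12.11] M [-0.429  4.039 -0.398] lever mm 83.1 yaw -0.1433
```

The rail was first felt with the tip at about 72 mm. I release, lift, back off and close the fingers behind the butt.

jog_arm(
  deltas=[
    {"linear": [0,0,0],"dr": [0,0,0],"jaw": 45},
    {"linear": [0,0,0],"dr": [0,0,0],"jaw": 45},
    {"linear": [0,0,0],"dr": [0,0,0],"jaw": 45},
    {"linear": [0,0,-0.06],"dr": [0,0,0],"jaw": 45},
    {"linear": [0,0,-0.12],"dr": [0,0,0],"jaw": 45},
    {"linear": [0,0.05,-0.12],"dr": [0,0,0],"jaw": 10},
    {"linear": [0,0.09,-0.12],"dr": [0,0,0],"jaw": 0},
    {"linear": [0,0.09,-0.12],"dr": [0,0,0],"jaw": 0},
    {"linear": [0,0.09,-0.12],"dr": [0,0,0],"jaw": 0},
  ],
)

```text
time_s: 18.25
eef_pos: [0.506, 0.0917, 0.0795]
tool_rot: [[-0.143, -0.99, 0.001], [-0.99, 0.143, 0.0], [-0.0, -0.001, -1.0]]
contact_force: [0.1, -0.1, -0.2]
opening: 0.0166
```

```bash
python3 m.py -102 -9 15;python3 - <<'E'
from h import *
im=get_image("top");x0,y0,k=215,125,6
a=cv2.resize(im[y0:y0+100,x0:x0+66],None,fx=k,fy=k,interpolation=3)
im=get_image("scene");b=cv2.resize(im[185:275,265:365],(400,360),interpolation=3)
o=np.zeros((600,800,3),np.uint8);o[:,:396]=a;o[:360,400:]=b
cv2.imwrite("pics/p9.png",cv2.convertScaleAbs(o,alpha=1.7))
E
```

```text
t 18.25 clamp [-98.9  -8.4  79.5] F [ 0.1 -0.1 -0.2] open 16.6 eef [0.506  0.0917 0.0795]
lin [0.0012, 0.0064, 0.1291] dr [-0.0006, 0.0002, 0.0042]
```

View pics/p9.png

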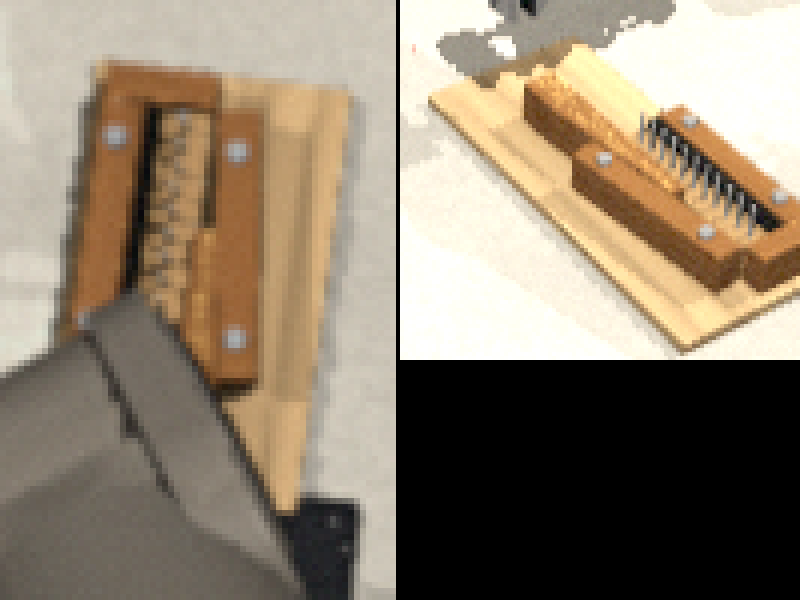

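The wedge lies flush between comb and rail, tip at about top crop (205, 230), and the comb is still at the stop. Next I lower behind the butt and push.

jog_arm(
  deltas=[
    {"linear": [0,0.005,0.06],"dr": [0,0,0],"jaw": 0},
    {"linear": [0,0.005,0.1],"dr": [0,0,0],"jaw": 0},
    {"linear": [0,0.005,0.126],"dr": [0,0,0],"jaw": 0},
    {"linear": [0,0.005,0.126],"dr": [0,0,0],"jaw": 0},
    {"linear": [0,-0.01,0.126],"dr": [0,0,0],"jaw": 0},
    {"linear": [0,-0.02,0.126],"dr": [0,0,0],"jaw": 0},
    {"linear": [0,-0.028,0.126],"dr": [0,0,0],"jaw": 0},
    {"linear": [0,-0.034,0.126],"dr": [0,0,0],"jaw": 0},
    {"linear": [0,-0.034,0.126],"dr": [0,0,0],"jaw": 0},
  ],
)

```text
time_s: 19.25
eef_pos: [0.5214, 0.0892, 0.0164]
tool_rot: [[-0.143, -0.99, -0.002], [-0.99, 0.143, -0.0], [0.001, 0.002, -1.0]]
contact_force: [-7.8, 1.2, 5.4]
opening: 0.0004
```

```bash
python3 t.py
```

```text
t 19.45 clamp [-83.3  -8.6  16.4] F [-7.4  0.5  3.8] open 0.2 eef [0.5214 0.0892 0.0164]
F [-7.46  0.4   4.15] M [ 0.348  1.74  -0.081] lever mm -202.1 yaw -0.1436
```

jog_arm(
  deltas=[
    {"linear": [0,-0.002,0],"dr": [0,0,0],"jaw": 0},
    {"linear": [0,-0.003,0],"dr": [0,0,0],"jaw": 0},
  ],
)

```text
time_s: 19.65
eef_pos: [0.5215, 0.0891, 0.0162]
tool_rot: [[-0.143, -0.99, -0.004], [-0.99, 0.143, -0.001], [0.001, 0.004, -1.0]]
contact_force: [-17.4, 3.6, 11.6]
opening: 0.0008
```

jog_arm(
  deltas=[
    {"linear": [0,-0.002,0],"dr": [0,0,0],"jaw": 0},
    {"linear": [0,-0.002,0],"dr": [0,0,0],"jaw": 0},
  ],
)

```text
time_s: 19.85
eef_pos: [0.5215, 0.089, 0.016]
tool_rot: [[-0.143, -0.99, -0.006], [-0.99, 0.143, -0.001], [0.002, 0.005, -1.0]]
contact_force: [-20.2, 3.0, 13.5]
opening: 0.0005
```

```bash
python3 t.py
```

```text
t 20.05 clamp [-83.1  -8.7  16. ] F [-20.9   1.   12.4] open 0.6 eef [0.5215 0.089  0.016 ]
F [-20.61   0.63  12.26] M [ 0.851  4.499 -0.128] lever mm -203.1 yaw -0.1431
```

A downward component of about 12 N adds board friction, so I back off and push again with a slight upward command.

jog_arm(
  deltas=[
    {"linear": [0,0.01,0],"dr": [0,0,0],"jaw": 0},
    {"linear": [0,0.014,-0.004],"dr": [0,0,0],"jaw": 0},
    {"linear": [0,0.014,-0.004],"dr": [0,0,0],"jaw": 0},
    {"linear": [0,0.006,-0.004],"dr": [0,0,0],"jaw": 0},
    {"linear": [0,0.003,-0.005],"dr": [0,0,0],"jaw": 0},
    {"linear": [0,0.001,-0.006],"dr": [0,0,0],"jaw": 0},
    {"linear": [0,0.001,-0.006],"dr": [0,0,0],"jaw": 0},
  ],
)

```text
time_s: 20.75
eef_pos: [0.5218, 0.0891, 0.0185]
tool_rot: [[-0.143, -0.99, -0.005], [-0.99, 0.143, -0.001], [0.001, 0.005, -1.0]]
contact_force: [-15.5, 4.0, 5.6]
opening: 0.0003
```

```bash
python3 t.py
```

```text
t 20.95 clamp [-82.9  -8.6  18.5] F [-16.5   2.1   4.5] open 0.4 eef [0.5218 0.0891 0.0185]
F [-15.72   1.56   5.11] M [ 0.982  3.517 -0.093] lever mm -59.5 yaw -0.1432
```

jog_arm(
  deltas=[
    {"linear": [0,-0.001,-0.002],"dr": [0,0,0],"jaw": 0},
    {"linear": [0,-0.003,-0.003],"dr": [0,0,0],"jaw": 0},
    {"linear": [0,-0.003,-0.003],"dr": [0,0,0],"jaw": 0},
  ],
)

```text
time_s: 21.25
eef_pos: [0.5224, 0.0891, 0.0195]
tool_rot: [[-0.142, -0.99, -0.007], [-0.99, 0.142, -0.001], [0.001, 0.007, -1.0]]
contact_force: [-17.2, 6.3, 2.0]
opening: 0.0008
```

```bash
python3 t.py
```

```text
t 21.45 clamp [-82.3  -8.6  19.5] F [-18.    3.2   1.3] open 0.8 eef [0.5224 0.089  0.0195]
F [-18.35   3.39   1.41] M [ 1.393  4.169 -0.104] lever mm -30.7 yaw -0.1428
```

jog_arm(
  deltas=[
    {"linear": [-0.001,-0.001,-0.0005],"dr": [0,0,0],"jaw": 0},
    {"linear": [-0.001,-0.002,-0.001],"dr": [0,0,0],"jaw": 0},
    {"linear": [-0.001,-0.002,-0.001],"dr": [0,0,0],"jaw": 0},
  ],
)

```text
time_s: 21.75
eef_pos: [0.5227, 0.0891, 0.0198]
tool_rot: [[-0.143, -0.99, -0.008], [-0.99, 0.143, -0.001], [0.002, 0.008, -1.0]]
contact_force: [-20.0, 4.4, 1.4]
opening: 0.0005
```

```bash
python3 t.py
```

```text
t 21.95 clamp [-81.9  -8.5  19.7] F [-20.1   1.6   0.4] open 0.3 eef [0.5227 0.0891 0.0197]
F [-20.4    1.31   0.84] M [ 1.162  4.699 -0.117] lever mm -89.6 yaw -0.1431
```

jog_arm(
  deltas=[
    {"linear": [0,-0.001,-0.0008],"dr": [0,0,0],"jaw": 0},
    {"linear": [0,-0.0015,-0.001],"dr": [0,0,0],"jaw": 0},
    {"linear": [0,-0.0015,-0.001],"dr": [0,0,0],"jaw": 0},
  ],
)

```text
time_s: 22.25
eef_pos: [0.523, 0.089, 0.0201]
tool_rot: [[-0.142, -0.99, -0.009], [-0.99, 0.142, -0.001], [0.002, 0.008, -1.0]]
contact_force: [-21.4, 6.4, 0.4]
opening: 0.001
```

```bash
python3 t.py
```

```text
t 22.45 clamp [-81.6  -8.5  20.1] F [-21.4   2.4   0.5] open 0.7 eef [0.5231 0.089  0.0201]
F [-22.     2.46   0.2 ] M [ 1.343  5.054 -0.15 ] lever mm -61.2 yaw -0.1429
```

22 N was reached cleanly, about 4 mm past touch. I back off, lift away and check.

jog_arm(
  deltas=[
    {"linear": [0,0.02,0],"dr": [0,0,0],"jaw": 0},
    {"linear": [0,0.06,-0.02],"dr": [0,0,0],"jaw": 0},
    {"linear": [0,0.06,-0.12],"dr": [0,0,0],"jaw": 0},
    {"linear": [0.1,0.06,-0.22],"dr": [0,0,0],"jaw": 0},
    {"linear": [0.2,0.06,-0.3],"dr": [0,0,0],"jaw": 0},
    {"linear": [0.3,0.06,-0.36],"dr": [0,0,0],"jaw": 0},
    {"linear": [0.4,0.06,-0.36],"dr": [0,0,0],"jaw": 0},
    {"linear": [0.5,0.06,-0.36],"dr": [0,0,0],"jaw": 0},
    {"linear": [0.6,0.06,-0.36],"dr": [0,0,0],"jaw": 0},
    {"linear": [0.6,0.06,-0.36],"dr": [0,0,0],"jaw": 0},
  ],
)

```text
time_s: 23.45
eef_pos: [0.4544, -0.2073, 0.2026]
tool_rot: [[-0.146, -0.989, 0.002], [-0.989, 0.146, -0.001], [0.001, -0.002, -1.0]]
contact_force: [1.1, 0.4, -0.0]
opening: 0.0008
```

```bash
python3 - <<'E'
from h import *
from m import state
state()
im=get_image("top");x0,y0,k=215,125,6
a=cv2.resize(im[y0:y0+100,x0:x0+66],None,fx=k,fy=k,interpolation=3)
im=get_image("scene");b=cv2.resize(im[185:275,265:365],(400,360),interpolation=3)
o=np.zeros((600,800,3),np.uint8);o[:,:396]=a;o[:360,400:]=b;o[365:,400:]=cv2.resize(im,(400,235))
cv2.imwrite("pics/p10.png",cv2.convertScaleAbs(o,alpha=1.7))
E
```

```text
t 23.45 clamp [-105.2 -311.7  202.6] F [ 1.1  0.5 -0. ] open 0.8 eef [ 0.4544 -0.2073  0.2026]
```

View pics/p10.png

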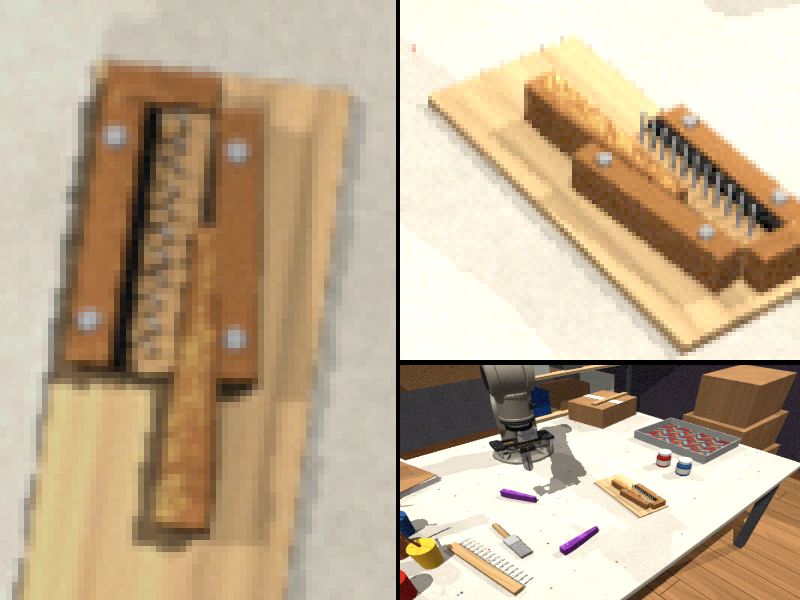

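The final picture shows the comb flush with the mouth and up against the stop. The wedge lies flat between comb and rail, the bystanders are in place and the arm is clear.

```bash
python3 -c "
from station import *
print(finish_job())"
```

```text
the job is handed in; nothing more can be done
None
```

I pushed the comb home, wedged it tight by the forces I measured, and handed the job in with the arm clear at about 23.5 s of the 72 s allowed. No verdict came back.

**What I did**
- **Comb:** I slid it along until it stopped moving, firm at about 10 N.
- **Wedge laid in:** I gripped the wooden wedge by its tail and laid its flat side on the comb. I used the moment on the wrist to check the contact was flush. Sliding it in, I felt the rail with the tip about 72 mm past the mouth.
- **Wedge driven:** I let go and pushed the butt with shut fingers. The first push, about 20 N, had about 12 N of downward force and barely moved the wedge. I backed off, corrected that, and pushed to 22 N along the slot with almost no vertical force.

**Last checks**
- The final picture shows the comb's rear end flush with the mouth, its front at the end stop, and the wedge flat between comb and rail.
- The jars, the brush and both purple look-alikes look undisturbed in the final picture.

**Not confirmed**
- I could not measure the force left on the comb. From the push and the given friction range I work out about 14 to 20 N while pushing. That is well under the 30 N that splits it, and I expect more than 6 N to remain after release.
- The wedge went in roughly 3 to 4 mm past first touch, near the low end of the expected 3 to 8 mm.
- By feel, the comb face lay about 3 mm to the side of where my camera fit put it, so I followed the felt contact.
- One placing step briefly pressed the wedge on the board with 30 N, below the 40 N limit.

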